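Dip the glaze brush and hang it to dry

TASK

Lift the flat glaze brush off the hook of the dark wooden stand, dip the bristles at least halfway into the blue pot while keeping the red binding and the handle out of it, then hang the brush by its eye on the hook of the green drying stand and let go. Do not dip it into the clay-coloured pot, and leave the pots and the other things on the table standing where they are.

Things in the scene. Friction and masses are not known exactly. Their poses are not given: they have to be found in the camera images.
- brush: Rigid flat glaze brush, 170 mm long, about 70 g, hanging bristles down. Origin at the bristles' lower end; +z up the handle, y across its width, x through its thickness. Cream bristles 0 to 50 mm up (40 mm wide, 12 thick), red binding to 62 mm (42 wide, 14 thick), pale wooden handle to 170 mm (36 wide, 12 thick).
- brush_tip (a point): Centre of the lower end of the bristles (same point as the brush's origin).
- brush_binding (a point): Top of the bristles / lower edge of the red binding, on the brush's axis, 50 mm above the tip.
- brush_eye (a point): Centre of the rectangular eye through the handle's head along x, 146 mm above the tip; axes as the brush. Eye 20 mm wide (y), 32 mm high, with 8 mm of wood at each side and above. Gripping the head's two sides here (across y, 36 mm) leaves the eye free.
- store_stand: Fixed stand with dark brown wooden base and post; the brush hangs on it at the start. Origin at the post's foot on the table, z up; the hook points to -x, roughly towards the robot. Base 90 x 90 mm, 14 mm high, plus a 60 x 60 mm slab in front, to x = -98 mm. Post 14 mm thick, ball on top to 234 mm.
- store_stand_seat (a point): Middle of the level seat of the wooden stand's hook, on the wire's centre line, 215 mm up, 63 mm in front of the post; axes as the stand. Steel wire 7 mm thick in the plane y = 0, centre line: post at 223 mm up, down to 215 at x = -52, level to x = -74, up to its end at x = -86, 225 mm up.
- drying_stand: Fixed green stand with the same post and hook as the wooden stand and the same axes; its base is the same but with an open green drip tray 80 x 80 mm, 18 mm high under the hook, reaching to x = -108 mm. Its hook is empty.
- drying_stand_seat (a point): Middle of the level seat of the drying stand's hook, on the wire's centre line, 215 mm above the table; axes as the stand. A brush hung there has the centre of its eye about 12.5 mm below this point.
- blue_pot: Blue open straight-sided pot, outside diameter 96 mm, 90 mm high, wall 4 mm, floor 6 mm thick, empty, loose, about 0.5 kg. Origin at the centre of its underside.
- blue_pot_rim (a point): Centre of the blue pot's mouth, 90 mm above its underside; z up. Mouth 88 mm across.
- clay_pot: Clay-coloured (orange-brown) pot of the same shape and size; not to be used.
- clay_pot_rim (a point): Centre of the clay-coloured pot's mouth, 90 mm up.
- bowl: Pinkish upturned bowl, 156 mm across, 68 mm high, loose on a banding wheel whose top is 82 mm high and 190 mm across, at the back. Origin at the centre of its rim plane, on the wheel.
- bottle: Green squeeze bottle with white nozzle, 64 mm across, 168 mm high. Origin under its centre.
- jar: Grey jar with black cap, 84 mm across, 100 mm high. Origin under its centre.
- wood_block: Pale loose wooden block, 90 x 50 x 50 mm. Origin under its centre.
There are look-alikes about, which are no part of the job. There is more than one size of the drying_stand; the job needs the smaller.

How it is judged:
On the way, in this order (a step that is already met when the one before it is completed fails the run):
1. the brush is off the wooden stand's hook, in the gripper (distance between brush_eye and store_stand_seat above 0.05 m and contact force between the fingers and brush above 1 N), for 0.1 s.
2. the held brush's bristles are dipped at least 20 mm below the blue pot's rim (z of brush_tip in the frame of blue_pot_rim below -0.02 m and horizontal distance between brush_tip and blue_pot_rim below 0.044 m and contact force between the fingers and brush above 1 N), for 0.2 s.
At the end, for the whole second after the job is handed in: Brush let go, hanging on the drying stand's hook: eye centre within 22 mm of the seat point, weight on the stand, within 0.3 rad of vertical, under 50 mm/s and 0.6 rad/s. Pots upright (0.15 rad); pots, bowl, bottle, jar and wood block within 30 mm of their starts (distance between brush_eye and drying_stand_seat below 0.022 m and contact force between brush and drying_stand above 0.2 N and angle between brush's own z axis and vertical below 0.3 rad and linear speed of brush below 0.05 m/s and angular speed of brush below 0.6 rad/s and distance of each of blue_pot, clay_pot, bowl, bottle, jar, wood_block from where it was at the start of the episode below 0.03 m and angle between each of blue_pot, clay_pot's own z axis and vertical below 0.15 rad); the robot touches nothing.
It fails at once if the red binding goes more than 5 mm below the blue pot's rim (z of brush_binding in the frame of blue_pot_rim below -0.005 m and horizontal distance between brush_binding and blue_pot_rim below 0.048 m).
It fails at once if the bristles go into the clay-coloured pot (z of brush_tip in the frame of clay_pot_rim below -0.003 m and horizontal distance between brush_tip and clay_pot_rim below 0.044 m).
It fails at once if a pot is tipped over (more than 0.5 rad) (angle between any of blue_pot, clay_pot's own z axis and vertical above 0.5 rad).
It also fails if it takes over 59 s, if anything falls off the work surface, if the arm or the gripper's body presses on something with over 40 N, if the wrist force passes 120 N, or if a joint passes its speed limit or range.

ROBOT

A 6-joint arm with a two-finger parallel gripper is mounted at the origin on the work surface. World frame = base frame: x ahead of the robot, y to its left, z up, the work surface at z = 0. Lengths are in m, angles in rad, forces in N, time in s.
With the tool pointing down it reaches from about 0.35 to 0.975 m from the base axis. Payload 4.9 kg.
Tool frame: the origin (TCP) lies at the very end of the fingers, on their centre line; the grasp point (between the pads) lies 19 mm behind it; z points along the fingers, y is the line along which they close (so a half turn about z gives the same grasp; the last joint's range is limited). The gripper opens to 85 mm and grips with 20 to 120 N. Pads are 22 mm wide; open, the fingers measure 114 mm over their backs; the gripper's body (76 mm by 85 mm) begins 54 mm behind the grasp point. The pads swing forward as they close: fully open they stand 13 mm farther back than shut.
Start: joints at [1.224, 0.053, 1.613, -0, 1.476, -0.119], TCP at [0.141, 0.609, 0.231] pointing down, gripper open.
Joint ranges: [-3.01, 3.01], [-1.01, 2.22], [0.06, 2.58], [-1.02, 4.17], [0.09, 2.62], [-3.14, 3.14]. Speed limits (rad/s): [2.57, 2.57, 3.14, 3.14, 3.14, 3.14].

INTERFACE

Orientations are given as a unit quaternion [w, x, y, z].
In Python, from plant import monitor, vision, manip gives the robot as it stands. The module is installed in compiled form; this text tells all that it offers.
- The arm moves only by the tool arm_command, never from a script. Its argument "rows" is a list of rows, each a list of 3 entries, a list of its own where there are three numbers: the finger opening in mm, from 0 to 85.4, then the shift along the world's x, y, z in units of 30 cm (1.0 is 30 cm), then the turn, a rotation vector about the world's x, y, z in units of pi/2 rad (1.0 is pi/2 rad). In form: [[claw, [x, y, z], [wx, wy, wz]], ...]. A call has 1 to 12 rows; each row is the pose to reach, as a shift and turn from the pose commanded when the call began; what a row does not reach only later rows make up. A row lasts 1/12 s, in which the tool goes at most 41.7 mm and 7.16 degrees, less where a joint would pass 70% of its speed; a pose out of reach is approached as far as the arm can. A call with a number of a shift or a turn outside -1 to 1 is refused whole. A call with a gripper value outside its range is refused whole. The fingers move at their own pace and stop on an object; the grip force is fixed at half the most. Time passes only in rows, so rows that repeat a pose let the fingers close. It gives the time, the measured TCP pose, the force, the opening and the grip force at its end, in the units of the state.
- monitor.state(): the state, without advancing time (a new reading comes with each control period).
- vision.grab_frame(name): name is "scene" or "top"; returns a dict with "color" (480x640x3 uint8, red, green, blue), "z_map" (480x640 float32, m along the optical axis (not along the pixel's ray), 0 where there is no reading), "mtx" (3x3 intrinsics, pixels), "R" (3x3) and "t" (3): a world point X has camera coordinates R X + t. Camera axes: x right, y down, z forward; pixel columns grow to the right and rows downward; lengths in m; the calibration is good to about 2 mm. A picture is of the moment at which its call begins.
- manip.job_done(): hands the job in; it is judged then, once.
The state is a dict: "time": time; "joint_pos": joint angles; "joint_vel": joint speeds; "joint_efforts": joint torques, N m; "tool_pos": TCP position; "tool_rot": TCP orientation; "contact_force": force on the tool from outside, world axes, zero at the start; "ft_torque": the same for the moment, N m; "gripper_width": opening from 0.0 (shut) to 1.0 (fully open); "grasp_force": force on a finger pad.
Only numpy, scipy, OpenCV 4.12 (cv2) and the standard library are available. Lean on these libraries where they do the work, as an engineer would, in place of code of your own. Each camera call takes 0.05 s, during which the arm holds its last target. There are 200 camera calls.

## Working session

There is one attempt and no reset: what is moved stays moved. The work goes in short steps, Python scripts to look and compute and a tool call to move; the robot and the scene stay as the last step left them, time stands still between calls to the robot, and variables do not carry over. Pictures are saved under pics/ and viewed, at most 10 in all, crops included, and the job is handed in when it is done.

Besides the shell and the picture viewer there is one more tool, called after ">>>" as a command line: name --argument value ..., lists and objects as JSON in quotes. arm_command: Moves the arm, as the interface text tells. Shifts and turns lie within -1 to 1; 1 stands for 30 cm of shift or pi/2 rad of turn. Its arguments: {"type":"object","properties":{"rows":{"type":"array"}},"required":["rows"]}

```bash
mkdir -p pics
cat > h.py <<'E'
from plant import monitor, vision, manip
import numpy as np, cv2
def grab(n):
    f=vision.grab_frame(n); np.savez(n+'.npz',**f); return f
def load(n): return dict(np.load(n+'.npz'))
def cloud(f):
    z=f['z_map']; v,u=np.mgrid[0:480,0:640]; K=f['mtx']
    c=np.stack([(u-K[0,2])/K[0,0]*z,(v-K[1,2])/K[1,1]*z,z],-1)
    P=(c-f['t'])@f['R']; P[z==0]=np.nan; return P
def ray(f,u,v,h):
    d=f['R'].T@np.linalg.inv(f['mtx'])@np.array([u,v,1.]); o=-f['R'].T@f['t']
    return o+d*(h-o[2])/d[2]
E
python3 - <<'E'
from h import *
for n in('scene','top'):
    f=grab(n); cv2.imwrite(f'pics/{n}0.png',f['color'][...,::-1]); print(n,f['mtx'].tolist(),(-f['R'].T@f['t']).round(3),f['R'].round(2).tolist())
print(monitor.state())
E
```

```text
scene [[530.4660034213647, 0.0, 322.1153510130816], [0.0, 530.4660034213647, 242.5922899463932], [0.0, 0.0, 1.0]] [1.302 0.478 1.515] [[-0.56, 0.83, 0.01], [0.7, 0.47, -0.54], [-0.45, -0.29, -0.84]]
top [[591.9455777774344, 0.0, 319.51698711025153], [0.0, 591.9455777774344, 223.25340494698966], [0.0, 0.0, 1.0]] [0.427 0.009 1.598] [[0.02, -1.0, 0.02], [-0.99, -0.02, -0.11], [0.11, -0.02, -0.99]]
{'time': 0.1, 'joint_pos': array([ 1.22400732e+00,  5.32938150e-02,  1.61418298e+00,  1.19592058e-05,
        1.47601611e+00, -1.18972086e-01]), 'joint_vel': array([ 1.36712235e-03, -8.83494993e-04, -4.39761362e-03, -1.14937936e-03,
        2.51137481e-03, -5.94048934e-05]), 'joint_efforts': array([ 7.50280742e-04, -3.94903886e+01, -3.71363640e+01, -8.08060759e-05,
        3.90362082e-03,  4.47517436e-06]), 'tool_pos': array([0.14093832, 0.60830765, 0.23016842]), 'tool_rot': array([-2.25062699e-04,  1.13662809e-01,  9.93518929e-01, -9.23103757e-04]), 'contact_force': array([ 1.20836254,  0.72988288, -0.51351883]), 'ft_torque': array([ 0.031426  ,  0.035096  , -0.01457605]), 'grasp_force': 0.0, 'gripper_width': 1.0020058370499567}
```

View pics/scene0.png

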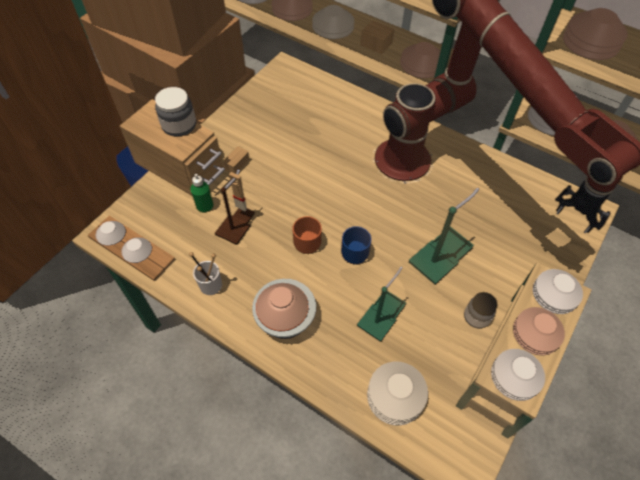

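View pics/top0.png

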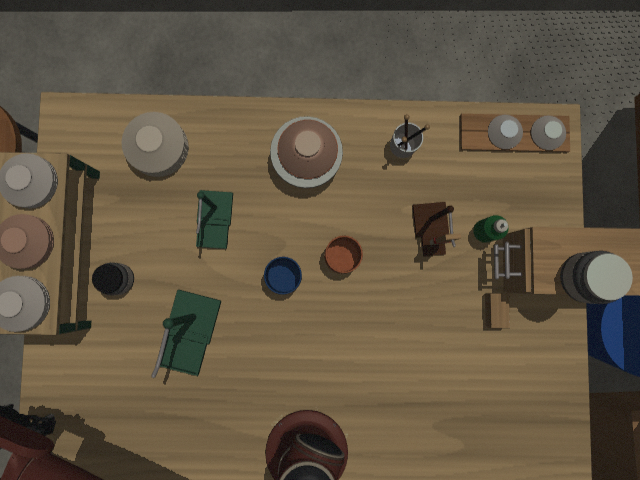

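The scene view shows the robot at the top, the wooden stand with the brush at (238,210), the clay pot (307,235) and the blue pot (356,246). In the top view these are at (433,230), (342,256) and (283,276). There are two green stands: A at scene (382,313) / top (213,220), and B at scene (442,255) / top (190,335). A looks smaller, so it's the likely target. I'll measure both and check a crop.

Run:
```python
from h import *
f=load('scene'); t=load('top'); P=cloud(f); T=cloud(t)
def blobs(F,P,name,m,minA=60):
    n,l,s,c=cv2.connectedComponentsWithStats(m.astype('uint8'),connectivity=8)
    for i in range(1,n):
        if s[i,4]<minA: continue
        q=P[l==i]; q=q[~np.isnan(q[:,0])]
        if len(q): print(name,s[i].tolist(),'lo',np.percentile(q,1,0).round(3),'hi',np.percentile(q,99,0).round(3),'med',np.median(q,0).round(3))
for n,F,Q in(('S',f,P),('T',t,T)):
    h=cv2.cvtColor(F['color'],cv2.COLOR_RGB2HSV); H,S,V=[h[...,i].astype(int) for i in range(3)]
    ok=(Q[...,2]>0.006)&(Q[...,2]<.3)&(Q[...,0]>.15)
    blobs(F,Q,n+' green',(H>60)&(H<95)&(S>80)&ok)
    blobs(F,Q,n+' blue',(H>98)&(H<125)&(S>110)&ok)
    blobs(F,Q,n+' clay',(H<12)&(S>150)&(V>60)&ok)
    if n=='S':
        # posts tops: highest pts
        for nm,(x0,x1,y0,y1) in dict(A=(355,415,260,345),B=(405,485,180,285),W=(210,260,160,250)).items():
            q=Q[y0:y1,x0:x1].reshape(-1,3); q=q[q[:,2]>.1]; print(nm,len(q),q[np.argsort(-q[:,2])[:200:25]].round(3).tolist())
c=f['color'][...,::-1]
a=cv2.resize(c[250:350,345:425],None,fx=4,fy=4,interpolation=2); b=cv2.resize(c[170:270,190:270],None,fx=4,fy=4,interpolation=2)
cv2.imwrite('pics/crop1.png',np.hstack([a,b]))
c=t['color'][...,::-1]
a=cv2.resize(c[180:260,180:260],None,fx=5,fy=5,interpolation=2); b=cv2.resize(c[190:270,395:475],None,fx=5,fy=5,interpolation=2)
cv2.imwrite('pics/crop2.png',np.hstack([a,b]))
```

```text
S green [191, 182, 21, 29, 396] lo [ 0.574 -0.49   0.012] hi [ 0.621 -0.44   0.124] med [ 0.605 -0.455  0.083]
S green [415, 242, 32, 40, 639] lo [0.286 0.252 0.01 ] hi [0.41  0.352 0.04 ] med [0.361 0.297 0.019]
S green [358, 296, 37, 44, 771] lo [0.574 0.219 0.007] hi [0.682 0.299 0.173] med [0.642 0.262 0.015]
S blue [342, 229, 27, 34, 563] lo [0.413 0.024 0.007] hi [0.507 0.113 0.093] med [0.478 0.063 0.046]
S clay [232, 210, 17, 16, 143] lo [ 0.547 -0.354  0.007] hi [ 0.613 -0.3    0.049] med [ 0.57  -0.328  0.015]
S clay [293, 217, 28, 36, 793] lo [ 0.467 -0.131  0.007] hi [ 0.563 -0.037  0.093] med [ 0.51  -0.088  0.052]
S clay [216, 218, 32, 25, 324] lo [ 0.587 -0.363  0.007] hi [ 0.662 -0.28   0.023] med [ 0.633 -0.317  0.014]
A 194 [[0.637, 0.257, 0.236], [0.646, 0.257, 0.227], [0.546, 0.261, 0.223], [0.566, 0.26, 0.219], [0.568, 0.259, 0.214], [0.64, 0.255, 0.186], [0.641, 0.263, 0.157], [0.645, 0.259, 0.127]]
B 382 [[0.356, 0.301, 0.316], [0.347, 0.316, 0.303], [0.354, 0.311, 0.297], [0.32, 0.311, 0.293], [0.315, 0.309, 0.291], [0.261, 0.326, 0.287], [0.307, 0.317, 0.284], [0.358, 0.306, 0.274]]
W 477 [[0.621, -0.328, 0.235], [0.615, -0.322, 0.229], [0.533, -0.334, 0.225], [0.556, -0.336, 0.223], [0.542, -0.319, 0.22], [0.62, -0.321, 0.215], [0.624, -0.323, 0.207], [0.619, -0.313, 0.194]]
T green [70, 156, 15, 14, 90] lo [0.708 0.573 0.117] hi [0.728 0.589 0.203] med [0.717 0.576 0.152]
T green [197, 191, 36, 57, 971] lo [0.531 0.216 0.007] hi [0.677 0.293 0.234] med [0.629 0.25  0.016]
T green [474, 216, 34, 26, 467] lo [ 0.555 -0.495  0.012] hi [ 0.613 -0.441  0.125] med [ 0.577 -0.453  0.104]
T green [161, 290, 60, 85, 2372] lo [0.203 0.243 0.006] hi [0.405 0.375 0.24 ] med [0.33  0.303 0.019]
T blue [264, 257, 37, 37, 757] lo [0.41  0.026 0.006] hi [0.498 0.114 0.096] med [0.454 0.074 0.011]
T clay [326, 245, 28, 28, 256] lo [ 0.466 -0.113  0.006] hi [ 0.537 -0.041  0.094] med [ 0.505 -0.085  0.009]
```

View pics/crop1.png

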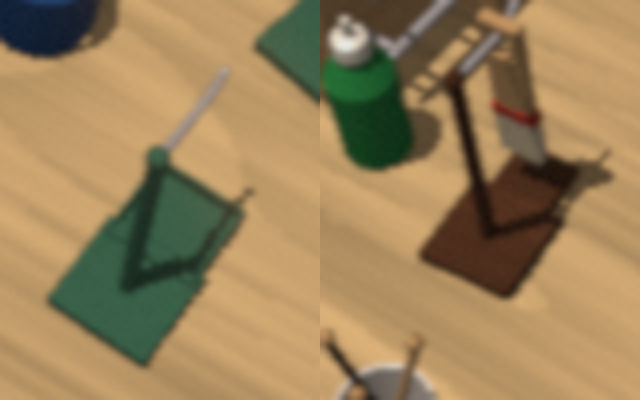

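View pics/crop2.png

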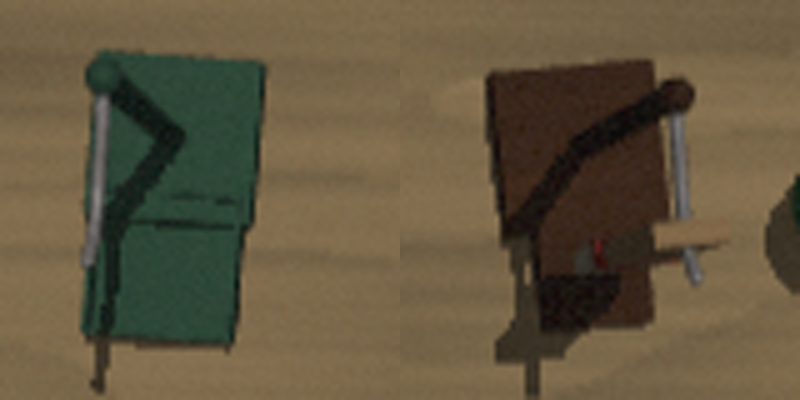

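Crop 1 (scene view) shows stand A with an empty hook on the left, and the brush with its red binding on the wooden stand's hook on the right. In crop 2 (top view) A's hook runs from its ball at (103,75) to (90,262), and the wooden hook runs from (678,95) to (695,280) with the brush head across it at (690,235). A's ball top is at 0.236 m, which matches the 234 mm given, while B's is at 0.316 m. So A is the smaller drying stand. Next I'll measure the hooks, brush and pots more precisely.

```bash
cat > meas.py <<'E'
from h import *
def line(q):
    c=np.median(q,0); 
    vx,vy,x0,y0=cv2.fitLine(q.astype('float32'),cv2.DIST_HUBER,0,.01,.01).ravel(); return np.array([x0,y0]),np.degrees(np.arctan2(vy,vx))
if __name__=='__main__':
  for n in('scene','top'):
    F=load(n); Q=cloud(F); h=cv2.cvtColor(F['color'],cv2.COLOR_RGB2HSV); H,S,V=[h[...,i].astype(int) for i in range(3)]
    for nm,px,py in(('W',.62,-.325),('D',.642,.258)):
        near=(abs(Q[...,0]-(px-.05))<.08)&(abs(Q[...,1]-py)<.06)
        ball=near&(Q[...,2]>.2)&(np.hypot(Q[...,0]-px,Q[...,1]-py)<.02)
        w=near&(Q[...,2]>.195)&(S<70)&(Q[...,0]<px-.012)
        v,u=np.nonzero(w); b=np.nonzero(ball)
        # ray-cast wire pixels on z=.219
        R=np.array([ray(F,a,c,.219)[:2] for a,c in zip(u,v)])
        c,a=line(R); print(n,nm,'wire n',len(R),'c',c.round(4),'ang',a.round(1),'xr',R[:,0].min().round(4),R[:,0].max().round(4),'depth med',np.median(Q[w],0).round(4))
        print('  ballpx',b[1].mean().round(1),b[0].mean().round(1),'ray@.223',ray(F,b[1].mean(),b[0].mean(),.223).round(4))
    # brush head
    near=(abs(Q[...,0]-.555)<.06)&(abs(Q[...,1]+.33)<.06)&(Q[...,2]>.13)&(H<25)&(S>60)&(V>100)
    if n=='scene': near&=Q[...,0]<.6
    q=Q[near]; print(n,'brush wood',len(q),q.min(0).round(3),q.max(0).round(3),np.median(q,0).round(3))
    top=q[q[:,2]>.215]
    if len(top)>4: print('  head top n',len(top),'mean',top.mean(0).round(4),'fit',line(top[:,:2]))
    v,u=np.nonzero(near)
    if n=='top':
        R=np.array([ray(F,a,c,.2265)[:2] for a,c in zip(u,v)]); m=cv2.minAreaRect(R.astype('float32')); print('  rect@.2265',m)
    for nm,(px,py) in dict(blue=(.458,.07),clay=(.512,-.085)).items():
        r=np.hypot(Q[...,0]-px,Q[...,1]-py); m=(abs(Q[...,2]-.09)<.006)&(r<.07)
        (c,rr)=cv2.minEnclosingCircle(Q[m][:,:2].astype('float32')); print(n,nm,len(Q[m]),np.round(c,4),round(rr,4))
E
python3 meas.py
```

```text
scene W wire n 40 c [ 0.5699 -0.3304] ang 7.7 xr 0.524 0.6036 depth med [ 0.5722 -0.329   0.2204]
  ballpx 224.0 190.8 ray@.223 [ 0.6176 -0.3216  0.223 ]
scene D wire n 51 c [0.5881 0.2606] ang -2.7 xr 0.546 0.6239 depth med [0.5833 0.2613 0.2206]
  ballpx 384.4 290.2 ray@.223 [0.6383 0.2602 0.223 ]
scene brush wood 133 [ 0.534 -0.35   0.131] [ 0.562 -0.312  0.234] [ 0.554 -0.332  0.199]
  head top n 58 mean [ 0.552  -0.3313  0.2242] fit (array([ 0.55427635, -0.33747458], dtype=float32), np.float32(-82.63261))
scene blue 136 [0.4578 0.0705] 0.0501
scene clay 128 [ 0.513  -0.0846] 0.0501
top W wire n 86 c [ 0.5701 -0.3291] ang 5.7 xr 0.5265 0.6068 depth med [ 0.5734 -0.3282  0.2218]
  ballpx 449.0 209.7 ray@.223 [ 0.6116 -0.3236  0.223 ]
top D wire n 113 c [0.5894 0.2621] ang -2.8 xr 0.5467 0.6313 depth med [0.5888 0.2616 0.2226]
  ballpx 200.7 195.9 ray@.223 [0.6334 0.2596 0.223 ]
top brush wood 75 [ 0.526 -0.349  0.219] [ 0.578 -0.314  0.233] [ 0.549 -0.331  0.227]
  head top n 75 mean [ 0.5489 -0.3316  0.2276] fit (array([ 0.5488675, -0.3315755], dtype=float32), np.float32(-85.671715))
  rect@.2265 ((0.5518099069595337, -0.3327631950378418), (0.03301611542701721, 0.040064383298158646), 57.81745910644531)
top blue 172 [0.4539 0.0703] 0.048
top clay 170 [ 0.5109 -0.0844] 0.0483
```

>>> arm_command --rows '[[85,[0,0,0.65],[0,0,0.214]],[85,[0,0,0.65],[0,0,0.214]],[85,[0,0,0.65],[0,0,0.214]],[85,[0,0,0.65],[0,0,0.214]],[85,[0,0,0.65],[0,0,0.214]],[85,[0.4,-0.8,0.65],[0,0,0.214]],[85,[0.4,-0.8,0.65],[0,0,0.214]],[85,[0.4,-0.8,0.65],[0,0,0.214]],[85,[0.4,-0.8,0.65],[0,0,0.214]],[85,[0.4,-0.8,0.65],[0,0,0.214]],[85,[0.4,-0.8,0.65],[0,0,0.214]],[85,[0.4,-0.8,0.65],[0,0,0.214]]]'

```text
time: 1.1
tool_pos: [0.2622, 0.3656, 0.4263]
tool_rot: [0.001, -0.053, 0.999, -0.0]
contact_force: [-0.3, 0.5, 0.3]
gripper_width: 0.992
grasp_force: 0.0
```

>>> arm_command --rows '[[85,[0.6,-1,0],[0,0,0]],[85,[0.6,-1,0],[0,0,0]],[85,[0.6,-1,0],[0,0,0]],[85,[0.6,-1,0],[0,0,0]],[85,[0.6,-1,0],[0,0,0]],[85,[0.6,-1,0],[0,0,0]],[85,[0.6,-1,0],[0,0,0]],[85,[0.6,-1,0],[0,0,0]],[85,[0.6,-1,0],[0,0,0]],[85,[0.6,-1,0],[0,0,0]]]'

```text
time: 1.93
tool_pos: [0.4422, 0.0659, 0.4249]
tool_rot: [-0.001, -0.051, 0.999, -0.0]
contact_force: [0.5, 0.1, 0.5]
gripper_width: 0.995
grasp_force: 0.0
```

>>> arm_command --rows '[[85,[0.36,-1,0],[0,0,0]],[85,[0.36,-1,0],[0,0,0]],[85,[0.36,-1,0],[0,0,0]],[85,[0.36,-1,0],[0,0,0]],[85,[0.36,-1,0],[0,0,0]],[85,[0.36,-1,0],[0,0,0]],[85,[0.36,-1,0],[0,0,0]],[85,[0.36,-1,0],[0,0,0]],[85,[0.36,-1,0],[0,0,0]],[85,[0.36,-1,0],[0,0,0]]]'

```text
time: 2.77
tool_pos: [0.5493, -0.231, 0.4251]
tool_rot: [-0.001, -0.054, 0.999, 0.001]
contact_force: [-0.3, 0.7, -0.1]
gripper_width: 0.996
grasp_force: 0.0
```

>>> arm_command --rows '[[85,[0.005,-0.337,-0.2],[0,0,0]],[85,[0.005,-0.337,-0.2],[0,0,0]],[85,[0.005,-0.337,-0.2],[0,0,0]],[85,[0.005,-0.337,-0.2],[0,0,0]],[85,[0.005,-0.337,-0.5],[0,0,0]],[85,[0.005,-0.337,-0.5],[0,0,0]],[85,[0.005,-0.337,-0.5],[0,0,0]],[85,[0.005,-0.337,-0.5],[0,0,0]]]'

```text
time: 3.43
tool_pos: [0.5494, -0.3291, 0.2726]
tool_rot: [-0.003, -0.055, 0.998, 0.003]
contact_force: [-0.4, -0.1, 0.8]
gripper_width: 0.997
grasp_force: 0.0
```

Run:
```python
from h import *
f=grab('scene'); t=grab('top')
a=cv2.resize(f['color'][130:250,170:290,::-1],(400,400),interpolation=2);b=cv2.resize(t['color'][160:280,370:490,::-1],(400,400),interpolation=2)
cv2.imwrite('pics/c3.png',np.hstack([a,b])); s=monitor.state(); print(s['tool_pos'],s['tool_rot'])
```

```text
[ 0.55159386 -0.33135341  0.27903377] [ 1.17408105e-03 -5.49156021e-02  9.98489952e-01 -8.45423096e-04]
```

View pics/c3.png

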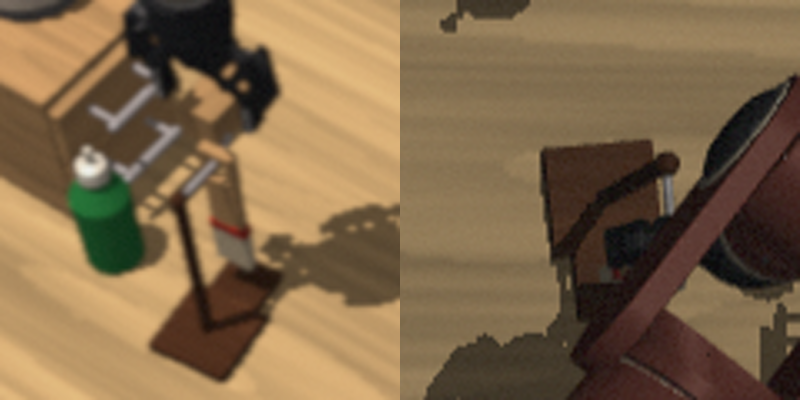

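Left half: the open fingers straddle the brush head at about (215,100), one on each side, and the hook and post are clear. I'll descend and close.

>>> arm_command --rows '[[85,[0,-0.002,-0.1],[0,0,0]],[85,[0,-0.002,-0.2],[0,0,0]],[85,[0,-0.002,-0.28],[0,0,0]],[85,[0,-0.002,-0.335],[0,0,0]],[85,[0,-0.002,-0.335],[0,0,0]],[85,[0,-0.002,-0.335],[0,0,0]],[50,[0,-0.002,-0.335],[0,0,0]],[42,[0,-0.002,-0.335],[0,0,0]],[42,[0,-0.002,-0.335],[0,0,0]]]'

```text
time: 4.28
tool_pos: [0.5518, -0.3337, 0.1788]
tool_rot: [0.002, -0.054, 0.999, -0.001]
contact_force: [-0.1, 0.2, 0.5]
gripper_width: 0.6
grasp_force: 0.0
```

>>> arm_command --rows '[[38,[0,0,0],[0,0,0]],[36,[0,0,0],[0,0,0]],[33,[0,0,0],[0,0,0]],[30,[0,0,0],[0,0,0]],[25,[0,0,0],[0,0,0]],[25,[0,0,0],[0,0,0]],[25,[0,0,0],[0,0,0]],[25,[0,0,0],[0,0,0]]]'

```text
time: 4.95
tool_pos: [0.5511, -0.3331, 0.177]
tool_rot: [0.001, -0.054, 0.999, -0.0]
contact_force: [-1.2, 0.7, 6.2]
gripper_width: 0.414
grasp_force: 59.3
```

>>> arm_command --rows '[[25,[0,0,0.02],[0,0,0]],[25,[0,0,0.04],[0,0,0]],[25,[0,0,0.06],[0,0,0]],[25,[0,0,0.06],[0,0,0]],[25,[0,0,0.06],[0,0,0]]]'

```text
time: 5.37
tool_pos: [0.5508, -0.333, 0.1943]
tool_rot: [0.0, -0.054, 0.999, -0.0]
contact_force: [0.1, 0.8, -1.4]
gripper_width: 0.415
grasp_force: 59.8
```

>>> arm_command --rows '[[25,[-0.03,-0.003,0],[0,0,0]],[25,[-0.06,-0.007,0],[0,0,0]],[25,[-0.09,-0.01,0],[0,0,0]],[25,[-0.13,-0.015,0],[0,0,0]],[25,[-0.18,-0.02,0],[0,0,0]],[25,[-0.24,-0.027,0],[0,0,0]],[25,[-0.3,-0.034,0],[0,0,0]],[25,[-0.3,-0.034,0],[0,0,0]],[25,[-0.3,-0.034,0],[0,0,0]]]'

```text
time: 6.12
tool_pos: [0.4595, -0.3433, 0.1938]
tool_rot: [0.0, -0.053, 0.999, -0.0]
contact_force: [0.7, 0.7, -1.1]
gripper_width: 0.418
grasp_force: 59.8
```

Run:
```python
from h import *
f=grab('scene'); s=monitor.state(); print(s['tool_pos'],s['contact_force'],s['gripper_width'],s['grasp_force'])
cv2.imwrite('pics/c4.png',cv2.resize(f['color'][120:240,180:300,::-1],(600,600),interpolation=2))
```

```text
[ 0.46013532 -0.34320031  0.19391854] [ 1.38355711 -0.47161114 -0.52640151] 0.41201703425670716 59.80048656463623
```

View pics/c4.png

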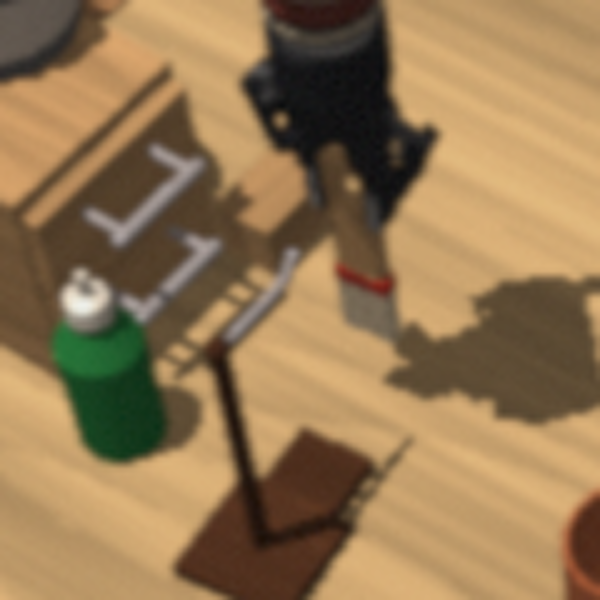

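The brush is off the hook and held by its head, bristles down, with the binding at crop (365,280). I'll measure its pose relative to the TCP.

```bash
cat > br.py <<'E'
from h import *
def brush(f,tcp):
    Q=cloud(f); h=cv2.cvtColor(f['color'],cv2.COLOR_RGB2HSV); H,S,V=[h[...,i].astype(int) for i in range(3)]
    n=(abs(Q[...,0]-tcp[0])<.05)&(abs(Q[...,1]-tcp[1])<.05)&(Q[...,2]<tcp[2]+.06)&(Q[...,2]>tcp[2]-.16)
    red=n&((H<6)|(H>174))&(S>150)&(Q[...,2]<tcp[2]-.04); allb=n&(V>70)&(abs(Q[...,1]-tcp[1])<.03)
    r=Q[red]; print('red n',len(r),'mean-tcp',(r.mean(0)-tcp).round(4),'z',(r[:,2].min()).round(4),r[:,2].max().round(4))
    b=Q[allb]; print('all z',np.percentile(b[:,2],[0,1,99,100]).round(4))
    for lo in np.arange(b[:,2].min(),b[:,2].max(),.025):
        k=b[(b[:,2]>=lo)&(b[:,2]<lo+.025)]
        if len(k)>5: print(lo.round(3),len(k),(np.median(k,0)-tcp).round(4),'y ext',np.ptp(k[:,1]).round(3))
if __name__=='__main__': brush(load('scene'),monitor.state()['tool_pos'])
E
python3 br.py
```

```text
red n 18 mean-tcp [ 0.0053  0.0057 -0.0623] z 0.1244 0.1368
all z [0.0679 0.073  0.2454 0.2485]
0.068 44 [ 0.0039  0.0051 -0.111 ] y ext 0.046
0.093 55 [ 0.004   0.0065 -0.0875] y ext 0.042
0.118 55 [ 0.005   0.0062 -0.0605] y ext 0.045
0.143 48 [ 0.0039  0.007  -0.0404] y ext 0.04
0.168 54 [ 0.0051  0.0034 -0.015 ] y ext 0.039
0.193 46 [ 0.0047 -0.0043  0.0097] y ext 0.055
0.218 26 [ 0.0052 -0.0093  0.0409] y ext 0.043
0.243 13 [ 0.0045 -0.0098  0.0507] y ext 0.015
```

>>> arm_command --rows '[[25,[0,0,0.33],[0,0,0]],[25,[0,0,0.33],[0,0,0]],[25,[0,0,0.33],[0,0,-0.1]],[25,[-0.01,1,0.33],[0,0,-0.1]],[25,[-0.01,1,0.33],[0,0,-0.1]],[25,[-0.01,1,0.33],[0,0,-0.1]],[25,[-0.01,1,0.33],[0,0,-0.1]],[25,[-0.01,1,0.33],[0,0,-0.1]],[25,[-0.01,1,0.33],[0,0,-0.1]],[25,[-0.01,1,0.33],[0,0,-0.1]],[25,[-0.01,1,0.33],[0,0,-0.1]],[25,[-0.01,1,0.33],[0,0,-0.1]]]'

```text
time: 7.17
tool_pos: [0.4579, -0.0405, 0.2932]
tool_rot: [0.001, 0.022, 1.0, 0.0]
contact_force: [0.1, 0.2, -1.3]
gripper_width: 0.411
grasp_force: 60.7
```

>>> arm_command --rows '[[25,[0,0.37,0],[0,0,0]],[25,[0,0.37,0],[0,0,0]],[25,[0,0.37,0],[0,0,0]],[25,[0,0.37,0],[0,0,0]],[25,[0,0.37,0],[0,0,0]],[25,[0,0.37,0],[0,0,0]]]'

```text
time: 7.67
tool_pos: [0.4581, 0.0668, 0.2927]
tool_rot: [-0.0, 0.025, 1.0, -0.0]
contact_force: [0.0, 0.5, -1.4]
gripper_width: 0.414
grasp_force: 60.9
```

Run:
```python
from h import *; from br import brush
f=grab('scene'); s=monitor.state(); print(s['tool_pos'],s['tool_rot'],s['gripper_width'],s['time']); brush(f,s['tool_pos'])
cv2.imwrite('pics/c5.png',cv2.resize(f['color'][140:280,290:430,::-1],(600,600),interpolation=2))
```

```text
[0.45804074 0.0665738  0.29273485] [-6.94943457e-05  2.52624749e-02  9.99680794e-01 -3.36596627e-04] 0.40799984617116514 7.7167
red n 18 mean-tcp [ 0.006   0.0043 -0.0638] z 0.2229 0.2358
all z [0.1661 0.1738 0.3443 0.3479]
0.166 46 [ 0.0048  0.0051 -0.1115] y ext 0.041
0.191 68 [ 0.005   0.0011 -0.0875] y ext 0.043
0.216 65 [ 0.0052  0.0046 -0.0624] y ext 0.044
0.241 61 [ 0.005   0.0036 -0.0401] y ext 0.036
0.266 62 [ 0.0054  0.0015 -0.0161] y ext 0.038
0.291 88 [ 0.0052 -0.0021  0.0098] y ext 0.06
0.316 50 [ 0.0054 -0.0095  0.0413] y ext 0.048
0.341 20 [ 0.0023 -0.0076  0.0512] y ext 0.046
```

View pics/c5.png

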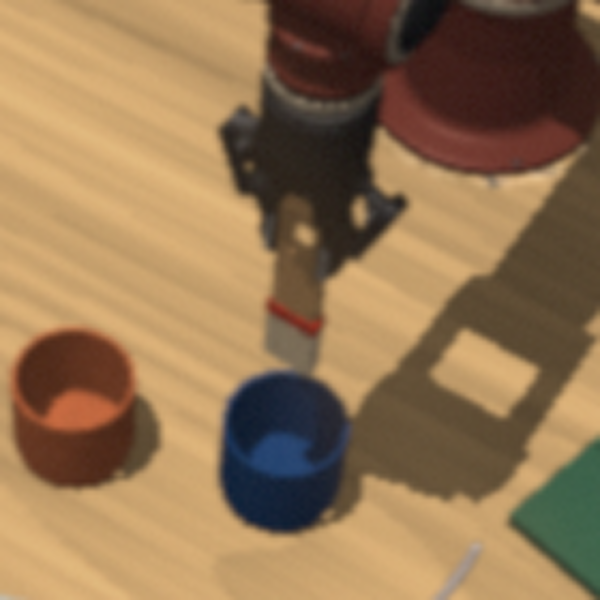

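The brush hangs upright at crop (295,340), above the blue pot (285,450), with its tip at about z = 0.173. I'll dip to about z = 0.056, which is 34 mm below the rim.

>>> arm_command --rows '[[25,[-0.005,0,-0.1],[0,0,0]],[25,[-0.005,0,-0.2],[0,0,0]],[25,[-0.005,0,-0.28],[0,0,0]],[25,[-0.005,0,-0.34],[0,0,0]],[25,[-0.005,0,-0.38],[0,0,0]],[25,[-0.005,0,-0.39],[0,0,0]],[25,[-0.005,0,-0.39],[0,0,0]],[25,[-0.005,0,-0.39],[0,0,0]],[25,[-0.005,0,-0.39],[0,0,0]],[25,[-0.005,0,-0.39],[0,0,0]],[25,[-0.005,0,-0.39],[0,0,0]],[25,[-0.005,0,-0.39],[0,0,0]]]'

```text
time: 8.72
tool_pos: [0.4565, 0.068, 0.1766]
tool_rot: [0.001, 0.024, 1.0, 0.0]
contact_force: [0.4, -1.1, -1.1]
gripper_width: 0.409
grasp_force: 61.0
```

Run:
```python
from h import *; from br import brush
f=grab('scene'); s=monitor.state(); print(s['tool_pos'],s['time']); brush(f,s['tool_pos'])
```

```text
[0.45642259 0.06799157 0.17638728] 8.7667
red n 25 mean-tcp [ 0.0035 -0.0014 -0.0671] z 0.0603 0.1225
all z [0.018  0.0571 0.2301 0.2351]
0.043 25 [ 0.0044 -0.0026 -0.1126] y ext 0.038
0.068 92 [ 0.0077  0.0048 -0.0907] y ext 0.058
0.093 63 [ 0.0056  0.0036 -0.0721] y ext 0.045
0.118 49 [ 0.006   0.001  -0.0473] y ext 0.039
0.143 56 [ 0.0055  0.0034 -0.0221] y ext 0.037
0.168 66 [ 0.0052 -0.0023  0.0067] y ext 0.055
0.193 34 [ 0.0052 -0.0123  0.0256] y ext 0.055
0.218 30 [ 0.0039 -0.0075  0.0487] y ext 0.057
```

>>> arm_command --rows '[[25,[0,0,0.12],[0,0,0]],[25,[0,0,0.25],[0,0,0]],[25,[0,0,0.39],[0,0,0]],[25,[0,0,0.39],[0,0,0]],[25,[0.085,0.663,0.39],[0,0,0]],[25,[0.085,0.663,0.39],[0,0,0]],[25,[0.085,0.663,0.39],[0,0,0]],[25,[0.085,0.663,0.39],[0,0,0]],[25,[0.085,0.663,0.39],[0,0,0]],[25,[0.085,0.663,0.39],[0,0,0]],[25,[0.085,0.663,0.39],[0,0,0]],[25,[0.085,0.663,0.39],[0,0,0]]]'

```text
time: 9.77
tool_pos: [0.4815, 0.2667, 0.2925]
tool_rot: [-0.0, 0.024, 1.0, -0.0]
contact_force: [-0.3, -0.2, -0.5]
gripper_width: 0.408
grasp_force: 61.2
```

>>> arm_command --rows '[[25,[0,0,-0.12],[0,0,0]],[25,[0,0,-0.24],[0,0,0]],[25,[0,0,-0.32],[0,0,0]],[25,[0,0,-0.33],[0,0,0]],[25,[0,0,-0.33],[0,0,0]],[25,[0,0,-0.33],[0,0,0]]]'

```text
time: 10.27
tool_pos: [0.4826, 0.2663, 0.1957]
tool_rot: [0.001, 0.025, 1.0, 0.0]
contact_force: [0.1, -0.0, -0.3]
gripper_width: 0.414
grasp_force: 61.2
```

Run:
```python
from h import *; from br import brush
f=grab('scene'); t=grab('top'); s=monitor.state(); print(s['tool_pos'],s['tool_rot'],s['time']); brush(f,s['tool_pos'])
a=cv2.resize(f['color'][220:330,330:440,::-1],(550,550),interpolation=2)
cv2.imwrite('pics/c6.png',a)
```

```text
[0.48326338 0.26698117 0.1969662 ] [2.31745812e-03 2.47158861e-02 9.99691388e-01 9.40068293e-04] 10.3667br.py:6: RuntimeWarning: Mean of empty slice.
  r=Q[red]; print('red n',len(r),'mean-tcp',(r.mean(0)-tcp).round(4),'z',(r[:,2].min()).round(4),r[:,2].max().round(4))
  ret = um.true_divide(
Traceback (most recent call last):
  File "br.py", line 6, in brush
    r=Q[red]; print('red n',len(r),'mean-tcp',(r.mean(0)-tcp).round(4),'z',(r[:,2].min()).round(4),r[:,2].max().round(4))
                                                                            ~~~~~~~~~~^^
ValueError: zero-size array to reduction operation minimum which has no identity
```

Run:
```python
from h import *
f=load('scene'); s=monitor.state(); print(s['tool_pos'],s['time'])
cv2.imwrite('pics/c6.png',cv2.resize(f['color'][190:330,330:470,::-1],(600,600),interpolation=2))
```

```text
[0.48326338 0.26698117 0.1969662 ] 10.3667
```

View pics/c6.png

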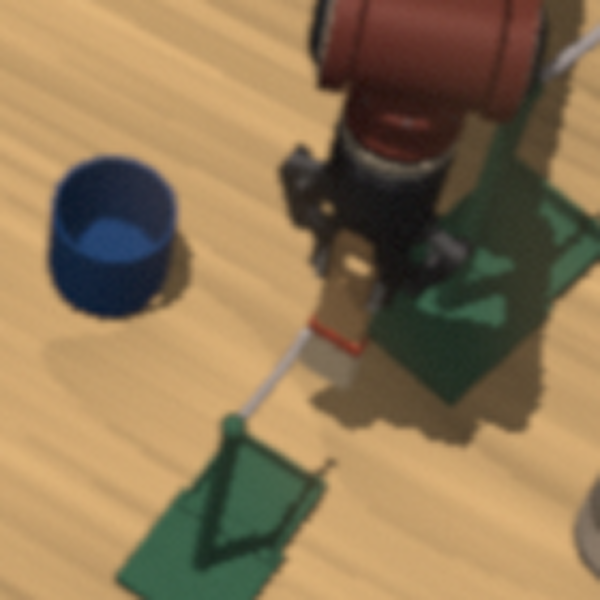

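The brush is held at crop (345,310) with its eye at (357,265), in front of the empty hook whose end is at (308,330). The red mask failed only because of shading. I'll check the eye's lateral and height alignment with a ray onto the brush's front plane.

Run:
```python
from h import *
f=load('scene'); tcp=np.array([.4833,.267,.197]); Q=cloud(f)
h=cv2.cvtColor(f['color'],cv2.COLOR_RGB2HSV); o=-f['R'].T@f['t']
def rayx(u,v,x):
    d=f['R'].T@np.linalg.inv(f['mtx'])@np.array([u,v,1.]); return o+d*(x-o[0])/d[0]
print('eye', rayx(330+357/4.286,190+265/4.286,tcp[0]).round(4))
n=(abs(Q[...,0]-tcp[0])<.02)&(abs(Q[...,1]-tcp[1])<.04)&(Q[...,2]<.25)
H,S,V=[h[...,i].astype(int) for i in range(3)]
red=n&((H<8)|(H>172))&(S>110); v,u=np.nonzero(red); print('red',len(u),Q[red].mean(0).round(4),'ray',rayx(u.mean(),v.mean(),tcp[0]+.007).round(4))
w=n&(Q[...,2]>.09)&(Q[...,2]<.16)&(V>60); print('body',Q[w].mean(0).round(4),np.percentile(Q[w][:,1],[2,98]).round(4))
```

```text
eye [0.4833 0.2667 0.2211]
red 22 [0.4888 0.2683 0.132 ] ray [0.4903 0.2687 0.1345]
body [0.4878 0.268  0.1258] [0.2473 0.2868]
```

>>> arm_command --rows '[[25,[0.05,-0.002,0],[0,0,0]],[25,[0.1,-0.005,0],[0,0,0]],[25,[0.14,-0.007,0],[0,0,0]],[25,[0.18,-0.009,0],[0,0,0]],[25,[0.22,-0.011,0],[0,0,0]],[25,[0.26,-0.013,0],[0,0,0]],[25,[0.297,-0.0145,0],[0,0,0]],[25,[0.297,-0.0145,0],[0,0,0]],[25,[0.297,-0.0145,0],[0,0,0]]]'

```text
time: 11.12
tool_pos: [0.5712, 0.2625, 0.194]
tool_rot: [-0.0, 0.025, 1.0, 0.0]
contact_force: [-0.2, -0.3, -1.4]
gripper_width: 0.414
grasp_force: 61.2
```

>>> arm_command --rows '[[25,[0,0,-0.015],[0,0,0]],[25,[0,0,-0.03],[0,0,0]],[25,[0,0,-0.045],[0,0,0]],[25,[0,0,-0.05],[0,0,0]],[25,[0,0,-0.05],[0,0,0]],[25,[0,0,-0.05],[0,0,0]]]'

```text
time: 11.62
tool_pos: [0.5704, 0.2625, 0.1785]
tool_rot: [-0.0, 0.024, 1.0, -0.0]
contact_force: [-0.6, 0.5, 0.1]
gripper_width: 0.412
grasp_force: 61.3
```

>>> arm_command --rows '[[25,[0,0,-0.005],[0,0,0]],[25,[0,0,-0.008],[0,0,0]],[25,[0,0,-0.008],[0,0,0]]]'

```text
time: 11.87
tool_pos: [0.5709, 0.2626, 0.1772]
tool_rot: [0.0, 0.024, 1.0, 0.0]
contact_force: [-0.8, 0.2, 0.9]
gripper_width: 0.414
grasp_force: 61.7
```

Contact with the hook: the force went from −1.4 to +0.9 N. Releasing.

>>> arm_command --rows '[[37,[0,0,0],[0,0,0]],[39,[0,0,0],[0,0,0]],[42,[0,0,0],[0,0,0]],[46,[0,0,0],[0,0,0]],[55,[0,0,0],[0,0,0]],[65,[0,0,0],[0,0,0]],[75,[0,0,0],[0,0,0]],[85,[0,0,0],[0,0,0]],[85,[0,0,0],[0,0,0]],[85,[0,0,0],[0,0,0]],[85,[0,0,0],[0,0,0]],[85,[0,0,0],[0,0,0]]]'

```text
time: 12.87
tool_pos: [0.5707, 0.2625, 0.1764]
tool_rot: [-0.0, 0.024, 1.0, -0.0]
contact_force: [-0.1, 0.1, -0.3]
gripper_width: 0.991
grasp_force: 0.0
```

>>> arm_command --rows '[[85,[0,0,0.04],[0,0,0]],[85,[0,0,0.1],[0,0,0]],[85,[0,0,0.18],[0,0,0]],[85,[0,0,0.28],[0,0,0]],[85,[0,0,0.4],[0,0,0]],[85,[0,0,0.5],[0,0,0]],[85,[0,0,0.5],[0,0,0]],[85,[-0.3,-0.5,0.7],[0,0,0]],[85,[-0.3,-0.5,0.7],[0,0,0]],[85,[-0.3,-0.5,0.7],[0,0,0]],[85,[-0.3,-0.5,0.7],[0,0,0]],[85,[-0.3,-0.5,0.7],[0,0,0]]]'

```text
time: 13.87
tool_pos: [0.4794, 0.11, 0.3901]
tool_rot: [0.002, 0.025, 1.0, -0.0]
contact_force: [0.9, -0.2, 0.7]
gripper_width: 0.996
grasp_force: 0.0
```

```bash
cat > fin.py <<'E'
from h import *
f=grab('scene'); s=monitor.state(); print(s['tool_pos'],s['time'],s['gripper_width'],s['contact_force'])
cv2.imwrite('pics/c7.png',cv2.resize(f['color'][190:350,290:450,::-1],(600,600),interpolation=2))
E
python3 fin.py; python3 meas.py 2>/dev/null | grep -E 'blue|clay'
```

```text
[0.47935902 0.1090668  0.39124269] 13.9167 0.9948966310317012 [1.70038316 0.06141537 1.43547367]
scene blue 137 [0.4568 0.0674] 0.0501
scene clay 127 [ 0.5139 -0.0851] 0.0499
top blue 173 [0.454  0.0703] 0.0479
top clay 170 [ 0.5104 -0.0845] 0.0481
```

View pics/c7.png

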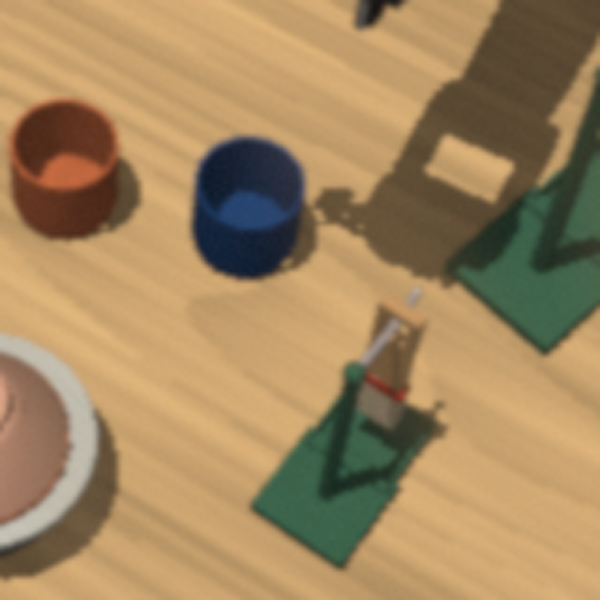

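The brush hangs on the small green stand's hook, with its head at crop (400,310). Both pots are still upright in place at (65,170) and (248,210), and the gripper is clear. I'll let any swing settle, then hand in.

>>> arm_command --rows '[[85,[0,0,0],[0,0,0]],[85,[0,0,0],[0,0,0]],[85,[0,0,0],[0,0,0]],[85,[0,0,0],[0,0,0]],[85,[0,0,0],[0,0,0]],[85,[0,0,0],[0,0,0]],[85,[0,0,0],[0,0,0]],[85,[0,0,0],[0,0,0]],[85,[0,0,0],[0,0,0]],[85,[0,0,0],[0,0,0]],[85,[0,0,0],[0,0,0]],[85,[0,0,0],[0,0,0]]]'

```text
time: 14.92
tool_pos: [0.4807, 0.1124, 0.3865]
tool_rot: [0.0, 0.024, 1.0, 0.0]
contact_force: [0.9, 0.9, -0.5]
gripper_width: 1.0
grasp_force: 0.0
```

>>> arm_command --rows '[[85,[0,0,0],[0,0,0]],[85,[0,0,0],[0,0,0]],[85,[0,0,0],[0,0,0]],[85,[0,0,0],[0,0,0]],[85,[0,0,0],[0,0,0]],[85,[0,0,0],[0,0,0]],[85,[0,0,0],[0,0,0]],[85,[0,0,0],[0,0,0]],[85,[0,0,0],[0,0,0]],[85,[0,0,0],[0,0,0]],[85,[0,0,0],[0,0,0]],[85,[0,0,0],[0,0,0]]]'

```text
time: 15.92
tool_pos: [0.4807, 0.1125, 0.3864]
tool_rot: [0.0, 0.024, 1.0, -0.0]
contact_force: [0.4, 1.0, -1.1]
gripper_width: 0.999
grasp_force: 0.0
```

```bash
python3 -c "
from plant import manip; print(manip.job_done())"
```

```text
the job is handed in; nothing more can be done
None
```

I dipped the brush about 34 mm into the blue pot, hung it on the smaller green stand's hook and let go, then handed the job in at about 16 s; no verdict was returned.

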